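# Bring the pepper jar round to the bowl

## Robot

A 7-joint arm with a two-finger parallel gripper is mounted at the origin on the work surface. World frame = base frame: x ahead of the robot, y to its left, z up, the work surface at z = 0. Lengths are in m, angles in rad, forces in N, time in s.
With the tool pointing down it reaches from about 0.4 to 0.85 m from the base axis. Payload 4.5 kg.
Tool frame: the origin (TCP) lies at the centre of the arm's flange, where the gripper is bolted on; the fingertips stand nose_length ahead of it and the grasp point (between the pads) lies 147 mm ahead of it (nose_length is the distance from the TCP to the fingertips, in m); z points along the fingers, y is the line along which they close (so a half turn about z gives the same grasp; the last joint's range is limited). The gripper opens to 88 mm and grips with 3 to 60 N. Pads are 18 mm wide; open, the fingers measure 123 mm over their backs; the gripper's body (75 mm by 187 mm) begins 45 mm behind the grasp point.
Start: joints at [-1.074, 0.689, -0.195, 1.565, 0.157, 0.902, -0.215], TCP at [0.279, 0.559, 0.405] pointing down, gripper open.
Joint ranges: [-3.01, 3.01], [-0.46, 2.08], [-1.47, 1.51], [0.13, 2.56], [-1, 4.14], [0.04, 2.09], [-2.66, 2.66]. Speed limits (rad/s): [2.57, 2.57, 3.14, 3.14, 3.14, 3.14, 3.14].

## Interface

Orientations are given as a unit quaternion [x, y, z, w].
In Python, from plant import * gives the robot as it stands.
- The arm moves only by the tool play_rows, never from a script. Its argument "rows" is a list that holds one entry, the list of rows, each a list of 6 numbers: the shift along the tool's x, y, z normalised to -1 to 1, where 1 is 0.5 m, then the turn, a rotation vector about the tool's x, y, z normalised to -1 to 1, where 1 is 0.5 rad. A call has 1 to 20 rows; each row is the pose to reach, as a shift and turn from the pose commanded when the call began, along the tool's axes at that moment; what a row does not reach only later rows make up. A row lasts 1/12 s, in which the tool goes at most 41.7 mm and 7.16 degrees, less where a joint would pass 70% of its speed; a pose out of reach is approached as far as the arm can. A call with a number of a shift or a turn outside -1 to 1 is refused whole. A call with a gripper value outside its range is refused whole. "claw" is the closure, from 0 (fully open) to 1 (shut), set as the call begins (left out, the last holds). The fingers move at their own pace and stop on an object; "squeeze" is the grip in N (left out, the last holds). Time passes only in rows, so rows that repeat a pose let the fingers close. It gives the time, the measured TCP pose, the force, the opening and the grip force at its end, in the units of the state.
- get_state(): the state, without advancing time (a new reading comes with each control period).
- snapshot(name): name is "scene" or "top" or "wrist"; returns a dict with "pixels" (420x560x3 uint8, blue, green, red), "camera_matrix" (3x3 intrinsics, pixels), "world_to_cam" (4x4, takes a point from world to camera coordinates); the wrist camera has in their place "mount" (4x4, takes a point from camera to tool coordinates, whose origin is the TCP and whose axes are the flange's). Camera axes: x right, y down, z forward; pixel columns grow to the right and rows downward; lengths in m; the calibration is good to about 2 mm. A picture is of the moment at which its call begins: read the wrist's pose just before it. There is no depth.
- finish_job(): hands the job in; it is judged then, once.
The state is a dict: "clock": time; "q": joint angles; "qd": joint speeds; "joint_torque": joint torques, N m; "tool_pos": TCP position; "eef_rot": TCP orientation; "contact_force": force on the tool from outside, world axes, zero at the start; "moment": the same for the moment, N m; "opening": opening from 0.0 (shut) to 1.0 (fully open); "finger_force": force on a finger pad.
Only numpy, scipy, OpenCV 4.12 (cv2) and the standard library are available. Lean on these libraries where they do the work, as an engineer would, in place of code of your own. Each camera call takes 0.05 s, during which the arm holds its last target. There are 200 camera calls.

## Task

The glass bowl stands at the front of the lazy Susan, ready for seasoning. Gently turn the lazy Susan, either way, by pushing its petal-shaped rim with the fingertips until the squat jar with the knobbed lid is at the front, squarely facing the middle of the bowl; then take the hand away and leave it still. Touch none of the jars, let them ride round standing where they are, and leave the bowl and everything else on the table where it is.

Things in the scene. Friction and masses are not known exactly. Their poses are not given: they have to be found in the camera images.
- stand: fixed foot of the lazy Susan, dark wood disc 170 mm across with a steel column, 30 mm high. Origin on the turning axis at table height; z up; its -x axis is the front: it points from the axis to the bowl's place. The tray turns on it either way without end stops; bearing friction about 0.1 N m, so it stops almost at once when not pushed. Below the tray, outside the foot, is open space.
- tray: turning wooden tray, 16 mm thick, underside 30 mm above the table. Origin on the axis at its underside; axes turn with it. Outline: six petals, 60 mm radius discs centred 100 mm from the axis at 0, 60, 120.. degrees from its x axis (tips at 160 mm); between them, at 30, 90.. degrees, V notches, bottom 120 mm from the axis, 45 mm wide at 140 mm. A fingertip put down in a notch can push it round.
- pepper_jar: THE JAR TO BRING TO THE FRONT: the squat, widest one, amber glass with steel lid and a small round knob on top; 60 mm across, 56 mm high with the knob. Loose, standing on a petal about 80 mm from the axis. Origin at the centre of its underside, z up.
- salt_shaker: shaker with domed steel lid, 42 mm across, 79 mm high; loose on the tray, about 80 mm from the axis, on the front petal at the start. Origin at the centre of its underside.
- curry_jar: tall straight amber jar with flat steel lid, 42 mm across, 85 mm high; loose on a petal, about 80 mm from the axis. Origin at the centre of its underside.
- thyme_jar: tall straight amber jar with flat steel lid, 42 mm across, 85 mm high; loose on a petal, about 80 mm from the axis. Origin at the centre of its underside.
- stock_jar: straight amber jar with flat steel lid, 44 mm across, 70 mm high; loose on a petal, about 80 mm from the axis. Origin at the centre of its underside.
- sauce_bottle: small bottle with a narrow neck and steel cap, 44 mm across, 96 mm high; loose on a petal, about 80 mm from the axis. Origin at the centre of its underside.
- bowl: clear glass bowl, 116 mm across the rim, 52 mm high, on the table on the near right of the lazy Susan as the robot sees it, its centre about 255 mm from the turning axis: it marks the front. Origin at the centre of its underside. Leave it.
- cup: red plastic cup, 78 mm across, 105 mm high, on the table to the left. Origin at the centre of its underside. Leave it.
- spoon: steel serving spoon, 260 mm long, lying on the table to the right. Leave it.
- tin_low: lower of two stacked aluminium food containers with clip lids, 156 x 116 mm, 68 mm high, on the table to the left. Origin at the centre of its underside. Leave it.
- tin_high: upper container of the stack, same size, standing on the lower one; the stack is 138 mm high. Leave it.

How it is judged:
At the end, for the whole second after the job is handed in: Squat jar on the bowl's side, within 21 mm (about 15 degrees) of the line from the axis to the front; tray still; all six jars upright on the tray, 65 to 95 mm from the axis; bowl, cup, spoon and tins within 15 mm of where they were (y of pepper_jar in the frame of stand between -0.021 and 0.021 m and x of pepper_jar in the frame of stand below -0.055 m and angular speed of tray below 0.03 rad/s and angle between each of pepper_jar, salt_shaker, curry_jar, thyme_jar, stock_jar, sauce_bottle's own z axis and vertical below 0.1 rad and height (world z) of pepper_jar between 0.04 and 0.052 m and horizontal distance between pepper_jar and tray between 0.065 and 0.095 m and height (world z) of salt_shaker between 0.04 and 0.052 m and horizontal distance between salt_shaker and tray between 0.065 and 0.095 m and height (world z) of curry_jar between 0.04 and 0.052 m and horizontal distance between curry_jar and tray between 0.065 and 0.095 m and height (world z) of thyme_jar between 0.04 and 0.052 m and horizontal distance between thyme_jar and tray between 0.065 and 0.095 m and height (world z) of stock_jar between 0.04 and 0.052 m and horizontal distance between stock_jar and tray between 0.065 and 0.095 m and height (world z) of sauce_bottle between 0.04 and 0.052 m and horizontal distance between sauce_bottle and tray between 0.065 and 0.095 m and distance of each of bowl, cup, spoon, tin_low, tin_high from where it was at the start of the episode below 0.015 m); the robot touches nothing.
It fails at once if the tray is pushed with the gripper's body or the arm instead of the fingers (contact force between the arm and tray above 2 N).
It fails at once if the robot touches a jar, shaker or bottle on the tray (contact force between any of the fingers, the arm and pepper_jar above 0.5 N or contact force between any of the fingers, the arm and salt_shaker above 0.5 N or contact force between any of the fingers, the arm and curry_jar above 0.5 N or contact force between any of the fingers, the arm and thyme_jar above 0.5 N or contact force between any of the fingers, the arm and stock_jar above 0.5 N or contact force between any of the fingers, the arm and sauce_bottle above 0.5 N).
It fails at once if something on the tray is lifted off it, tips or falls (height (world z) of any of pepper_jar, salt_shaker, curry_jar, thyme_jar, stock_jar, sauce_bottle above 0.06 m or height (world z) of any of pepper_jar, salt_shaker, curry_jar, thyme_jar, stock_jar, sauce_bottle below 0.035 m or angle between any of pepper_jar, salt_shaker, curry_jar, thyme_jar, stock_jar, sauce_bottle's own z axis and vertical above 0.3 rad).
It fails at once if the tray is spun hard (faster than 3 rad/s) (angular speed of tray above 3 rad/s).
It fails at once if the bowl, cup, spoon or food containers are moved by more than 15 mm (distance of any of bowl, cup, spoon, tin_low, tin_high from where it was at the start of the episode above 0.015 m).
It also fails if it takes over 72 s, if anything falls off the work surface, if the arm or the gripper's body presses on something with over 40 N, if the wrist force passes 120 N, or if a joint passes its speed limit or range.

## Working session

There is one attempt and no reset: what is moved stays moved. The work goes in short steps, Python scripts to look and compute and a tool call to move; the robot and the scene stay as the last step left them, time stands still between calls to the robot, and variables do not carry over. Pictures are saved under pics/ and viewed, at most 10 in all, crops included, and the job is handed in when it is done.

Besides the shell and the picture viewer there is one more tool, called after "Call:" by a JSON object that holds its "method" and its "body", one argument or row to a line. play_rows: Moves the arm, as the interface text tells. Its arguments: {"type":"object","properties":{"rows":{"type":"array"},"claw":{"type":"number"},"squeeze":{"type":"number"}},"required":["rows"]}

```bash
mkdir -p pics; ls
python3 - <<'E'
from plant import *
import cv2
s=get_state(); print(s)
for n in ("scene","top"):
    d=snapshot(n); cv2.imwrite(f"pics/{n}0.png",d["pixels"]); print(n,d["camera_matrix"],d["world_to_cam"])
import builtins
print([k for k in dir() if 'nose' in k.lower()], globals().get('nose_length'))
E
```

```text
pics
{'clock': 0.0, 'q': array([-1.07418862,  0.68998225, -0.19454552,  1.56631757,  0.1572983 ,
        0.9024874 , -0.21507826]), 'qd': array([-1.13518553e-05, -8.07118470e-04, -3.51861471e-04,  2.51217827e-04,
        3.72047214e-04,  1.49849093e-04, -1.02413228e-04]), 'joint_torque': array([-7.39701372e-04, -5.27556109e+01, -1.26685180e+00, -1.53430867e+01,
       -5.25419635e-02,  6.58480873e-03,  1.77500128e-04]), 'tool_pos': array([0.27890811, 0.55896077, 0.40391869]), 'eef_rot': array([ 2.29282682e-01,  9.73359461e-01, -8.87416354e-04, -1.54047366e-04]), 'contact_force': array([-0.26399331,  1.22952272, -0.0027576 ]), 'moment': array([0.00765991, 0.00983031, 0.00566244]), 'finger_force': 0.0, 'opening': 1.0027866237241245}
scene [[388.02398251   0.         276.01882059]
 [  0.         388.02398251 210.56558872]
 [  0.           0.           1.        ]] [[ 0.77238217  0.63503788 -0.01235603 -0.42031434]
 [ 0.52364946 -0.64767162 -0.55345525 -0.27113297]
 [-0.35946769  0.42100874 -0.83278726  1.32187356]
 [ 0.          0.          0.          1.        ]]
top [[383.7353342    0.         279.63058188]
 [  0.         383.7353342  210.78845247]
 [  0.           0.           1.        ]] [[ 0.02413666 -0.99964975  0.01085388 -0.03480982]
 [-0.98261167 -0.02572181 -0.18388228  0.56239372]
 [ 0.18409706 -0.00622684 -0.98288835  1.13232383]
 [ 0.          0.          0.          1.        ]]
['nose_length'] 0.166
```

View pics/scene0.png

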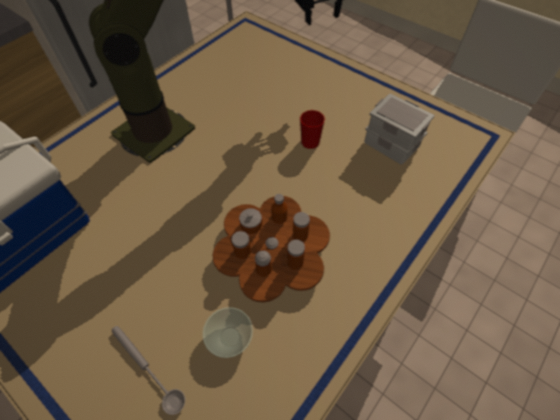

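View pics/top0.png

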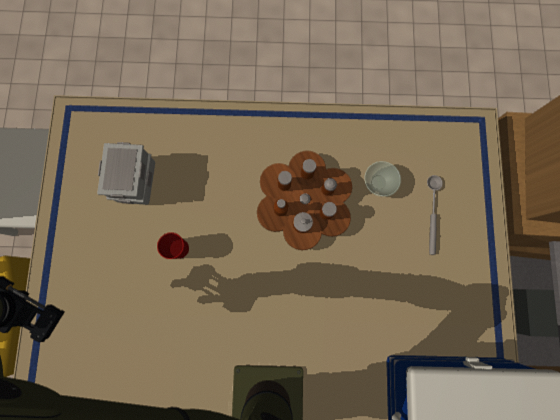

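The scene view shows the tray at about (270,245), the bowl at (228,332), the cup at (311,130) and the tins at (398,128). In the top view the tray centre is at about (305,200), the squat knobbed jar at (303,222), the salt shaker at (330,185), the bowl at (382,179) and the spoon at about (434,215). The jar needs to go about +120° counter-clockwise to reach the front.

```bash
cat > h.py <<'E'
import numpy as np, cv2
from scipy.optimize import least_squares
from plant import *
def cast(d,uv,z):
    T=d["world_to_cam"];R,t=T[:3,:3],T[:3,3]
    uv=np.atleast_2d(uv).astype(float)
    r=np.c_[uv,np.ones(len(uv))]@np.linalg.inv(d["camera_matrix"]).T@R
    c=-R.T@t
    return (c+r*((z-c[2])/r[:,2])[:,None])[:,:2]
def outline(th):  # petal radius at tray angle
    a=(th+np.pi/6)%(np.pi/3)-np.pi/6
    return 0.1*np.cos(a)+np.sqrt(.0036-(.1*np.sin(a))**2)
def tray(d):
    hsv=cv2.cvtColor(d["pixels"],cv2.COLOR_BGR2HSV)
    m=cv2.inRange(hsv,(0,120,50),(14,255,255))
    n,l,st,_=cv2.connectedComponentsWithStats(cv2.morphologyEx(m,cv2.MORPH_CLOSE,np.ones((5,5))))
    P0=cast(d,[[l.shape[1]/2,l.shape[0]/2]],.046)
    i=max(range(1,n),key=lambda i:st[i,4]); m=(l==i).astype(np.uint8)
    c=max(cv2.findContours(m,0,cv2.CHAIN_APPROX_NONE)[0],key=cv2.contourArea)[:,0]
    P=cast(d,c,.046)
    def f(x):
        v=P-x[:2]; return np.hypot(*v.T)-outline(np.arctan2(v[:,1],v[:,0])-x[2])
    best=min((least_squares(f,[*P.mean(0),a],loss="soft_l1",f_scale=.003) for a in np.radians([-20,0,20])),key=lambda s:s.cost)
    return best.x,np.median(abs(best.fun)),P
E
python3 - <<'E'
from h import *
for n in ("scene","top"):
    d=snapshot(n); x,e,P=tray(d); print(n,x[:2].round(4),"deg",np.degrees(x[2])%60,"res",e,P.min(0),P.max(0))
    k={"top":{"bowl":[382,179],"pep":[303,222],"salt":[330,185],"j1":[329,209],"j2":[309,166],"j3":[285,178],"j4":[281,203]},
       "scene":{"bowl":[228,332],"pep":[251,218],"salt":[264,258],"j1":[241,239],"j2":[296,246],"j3":[302,219],"j4":[279,201]}}[n]
    h={"bowl":.05,"pep":.098,"salt":.12,"j1":.12,"j2":.13,"j3":.13,"j4":.142}
    for a,p in k.items():
        v=cast(d,[p],h[a])[0]-x[:2]; print(a,(v+x[:2]).round(3),np.hypot(*v).round(3),np.degrees(np.arctan2(v[1],v[0])).round(1))
E
```

```text
scene [ 0.6113 -0.1008] deg 56.47010362817555 res 0.0017259066312322047 [ 0.45212582 -0.24930098] [0.76963899 0.0494917 ]
bowl [ 0.682 -0.341] 0.25 -73.5
pep [ 0.54  -0.095] 0.071 175.6
salt [ 0.649 -0.17 ] 0.078 -61.4
j1 [ 0.572 -0.166] 0.076 -121.2
j2 [ 0.691 -0.101] 0.08 -0.3
j3 [ 0.656 -0.032] 0.082 57.1
j4 [ 0.582 -0.032] 0.075 112.8
top [ 0.6045 -0.0975] deg 56.48106276298952 res 0.002414881537394928 [ 0.44725769 -0.24355893] [0.76150382 0.04967988]
bowl [ 0.674 -0.341] 0.253 -74.1
pep [ 0.523 -0.09 ] 0.082 174.9
salt [ 0.632 -0.167] 0.075 -68.6
j1 [ 0.559 -0.164] 0.08 -124.1
j2 [ 0.685 -0.103] 0.081 -4.3
j3 [ 0.647 -0.034] 0.077 56.6
j4 [ 0.569 -0.023] 0.082 115.6
```

```bash
cat >> h.py <<'E'
def tray2(d):
    x,e,P=tray(d); T=d["world_to_cam"]; c=-T[:3,:3].T@T[:3,3]
    s=(.016)/(c[2]-.046)            # point at z=.03 along the same ray
    near=((P-x[:2])@(c[:2]-x[:2]))>0
    Q=np.where(near[:,None],P+(P-c[:2])*s,P)
    def f(x):
        v=Q-x[:2]; return np.hypot(*v.T)-outline(np.arctan2(v[:,1],v[:,0])-x[2])
    b=least_squares(f,x,loss="soft_l1",f_scale=.003); return b.x,np.median(abs(b.fun))
E
python3 - <<'E'
from h import *
for n in ("scene","top"):
    d=snapshot(n); x,e=tray2(d); T=d["world_to_cam"]; print(n,x[:2].round(4),np.degrees(x[2])%60,e,"cam",-T[:3,:3].T@T[:3,3])
    m=cv2.resize(d["pixels"][150:260,240:420] if n=="top" else d["pixels"][180:370,190:340],None,fx=4 if n=="top" else 3,fy=4 if n=="top" else 3,interpolation=2)
    cv2.imwrite(f"pics/{n}1.png",m)
E
```

```text
scene [ 0.6093 -0.0986] 56.74666756384282 0.003353941727420401 cam [ 0.94179278 -0.46520993  0.94558608]
top [ 0.6055 -0.0978] 56.39119124551596 0.0025958275719497326 cam [ 0.34499734 -0.01328104  1.21673995]
```

View pics/top1.png

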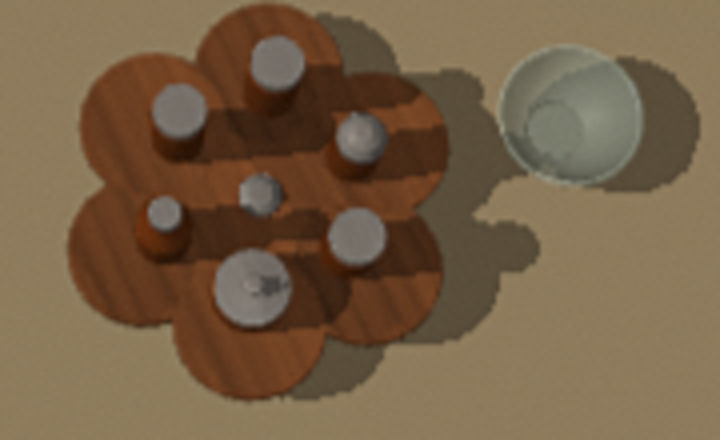

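The zoomed top view shows the squat jar's lid at crop (253,287), the salt shaker at (361,137), the tray centre knob at (262,195) and the bowl rim centre at (570,115). From this I take the axis at (0.607,-0.098) and the notches at -33°, 27° and so on. The front direction is about -74°, so the turn is about +111°.

```bash
cat >> h.py <<'E'
from scipy.spatial.transform import Rotation as Ro
AX=np.array([.607,-.098])
def pose(phi,r,ztip,tilt=15):
    p,t=np.radians([phi,tilt]); er=np.array([np.cos(p),np.sin(p),0]); et=np.array([-np.sin(p),np.cos(p),0])
    z=-np.sin(t)*er-np.cos(t)*np.array([0,0,1]); R=np.c_[np.cross(et,z),et,z]
    tip=np.r_[AX,0]+r*er+[0,0,ztip]
    return tip-.166*z,Ro.from_matrix(R)
def rel(p0,R0,p1,R1):
    return np.r_[R0.inv().apply(p1-p0)/.5,(R0.inv()*R1).as_rotvec()/.5].round(3)
def cur():
    s=get_state(); return s["tool_pos"],Ro.from_quat(s["eef_rot"])
E
python3 - <<'E'
from h import *
p0,R0=cur(); p1,R1=pose(-33.4,.147,.22); print(p1); print(rel(p0,R0,p1,R1).tolist()); print(rel(p0,R0,(p0+p1)/2,R1).tolist())
E
```

```text
[ 0.76559101 -0.2025715   0.38034369]
[-1.551, -0.929, 0.049, -0.033, 0.523, 0.239]
[-0.775, -0.464, 0.024, -0.033, 0.523, 0.239]
```

Call:
{"method": "play_rows", "body": {
  "rows": [
    [[-0.06, -0.035, 0, 0, 0.04, 0.02], [-0.13, -0.08, 0.005, -0.01, 0.09, 0.04], [-0.2, -0.12, 0.007, -0.01, 0.13, 0.06], [-0.27, -0.16, 0.01, -0.01, 0.18, 0.08], [-0.34, -0.2, 0.01, -0.015, 0.23, 0.1], [-0.41, -0.245, 0.01, -0.02, 0.28, 0.13], [-0.48, -0.29, 0.015, -0.02, 0.32, 0.15], [-0.55, -0.33, 0.017, -0.02, 0.37, 0.17], [-0.62, -0.37, 0.02, -0.03, 0.42, 0.19], [-0.69, -0.41, 0.02, -0.03, 0.47, 0.21], [-0.74, -0.445, 0.024, -0.03, 0.5, 0.23], [-0.775, -0.464, 0.024, -0.033, 0.523, 0.239]]
  ],
  "claw": 1,
  "squeeze": 10
}}

```text
clock: 1.3
tool_pos: [0.5241, 0.174, 0.3921]
eef_rot: [0.288, 0.949, 0.037, -0.125]
contact_force: [0.1, -0.8, 0.2]
opening: 0.117
finger_force: 0.0
```

Run:
```python
from h import *
p0,R0=cur(); p1,R1=pose(-33.4,.147,.22); print(p0,get_state()["q"].round(2),get_state()["opening"]); print(rel(p0,R0,p1,R1).tolist())
```

```text
[0.52406924 0.17402849 0.39210437] [-0.13  0.66 -0.37  1.72  0.    0.92  0.54] 0.11708470125284555
[-0.799, -0.358, -0.188, 0.001, 0.002, -0.013]
```

Call:
{"method": "play_rows", "body": {
  "rows": [
    [[-0.06, -0.025, -0.015, 0, 0, 0], [-0.12, -0.055, -0.03, 0, 0, 0], [-0.18, -0.08, -0.042, 0, 0, 0], [-0.25, -0.11, -0.06, 0, 0, 0], [-0.32, -0.145, -0.075, 0, 0, 0], [-0.39, -0.175, -0.09, 0, 0, 0], [-0.46, -0.205, -0.108, 0, 0, 0], [-0.53, -0.24, -0.125, 0, 0, 0], [-0.6, -0.27, -0.14, 0, 0, 0], [-0.66, -0.295, -0.155, 0, 0, 0], [-0.72, -0.32, -0.17, 0, 0, 0], [-0.77, -0.345, -0.18, 0, 0, 0], [-0.8, -0.358, -0.188, 0, 0, -0.012], [-0.8, -0.358, -0.188, 0, 0, -0.012]]
  ]
}}

```text
clock: 2.47
tool_pos: [0.7669, -0.2012, 0.3778]
eef_rot: [0.285, 0.95, 0.037, -0.124]
contact_force: [-0.5, -0.9, -0.2]
opening: 0.008
finger_force: 0.0
```

Run:
```python
from h import *
p0,R0=cur(); print(p0,get_state()["q"].round(2),get_state()["opening"])
for z in (.22,.1,.02):
    p1,R1=pose(-33.4,.147,z); print(rel(p0,R0,p1,R1).tolist())
d=snapshot("wrist");cv2.imwrite("pics/w1.png",d["pixels"])
# project predicted fingertip axis ground-truth points to the wrist image
Mi=np.linalg.inv(d["mount"]);K=d["camera_matrix"]
def pr(w):
    c=Mi[:3,:3]@R0.inv().apply(np.array(w)-p0)+Mi[:3,3]; u=K@c; return (u[:2]/u[2]).round(0)
for ph in (-63.4,-33.4,-3.4):
    a=np.radians(ph)
    for r in (.12,.147,.16): print(ph,r,pr([AX[0]+r*np.cos(a),AX[1]+r*np.sin(a),.046]))
```

```text
[ 0.76689692 -0.20116212  0.37778547] [ 0.29  1.08 -0.28  0.73  0.14  1.59  1.1 ] 0.008180476780547369
[0.002, -0.004, -0.005, -0.001, 0.003, 0.001]
[-0.06, -0.004, 0.227, -0.001, 0.003, 0.001]
[-0.101, -0.004, 0.382, -0.001, 0.003, 0.001]
-63.4 0.12 [214. 186.]
-63.4 0.147 [200. 210.]
-63.4 0.16 [193. 222.]
-33.4 0.12 [276. 203.]
-33.4 0.147 [276. 231.]
-33.4 0.16 [276. 244.]
-3.4 0.12 [338. 186.]
-3.4 0.147 [352. 210.]
-3.4 0.16 [358. 222.]
```

View pics/w1.png

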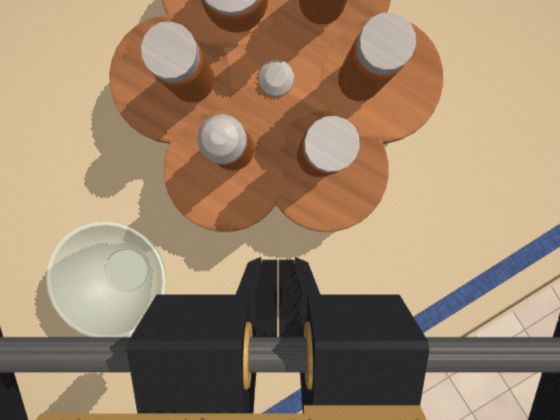

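The wrist view shows the notch between the salt petal and its neighbour at (275,205), against a predicted (276,203). The closed fingertips are directly in line with it at (277,265), and the jars are clear.

Call:
{"method": "play_rows", "body": {
  "rows": [
    [[-0.012, -0.004, 0.045, 0, 0, 0], [-0.025, -0.004, 0.095, 0, 0, 0], [-0.038, -0.004, 0.145, 0, 0, 0], [-0.052, -0.004, 0.195, 0, 0, 0], [-0.065, -0.004, 0.245, 0, 0, 0], [-0.078, -0.004, 0.295, 0, 0, 0], [-0.085, -0.004, 0.32, 0, 0, 0], [-0.09, -0.004, 0.34, 0, 0, 0], [-0.095, -0.004, 0.36, 0, 0, 0], [-0.101, -0.004, 0.382, 0, 0, 0], [-0.101, -0.004, 0.382, 0, 0, 0]]
  ]
}}

```text
clock: 3.43
tool_pos: [0.7657, -0.1966, 0.1841]
eef_rot: [0.282, 0.951, 0.039, -0.124]
contact_force: [-0.2, -0.1, 0.1]
opening: 0.008
finger_force: 0.5
```

```bash
cat >> h.py <<'E'
def sweep(a0,a1,step,ztip=.02,r=.147):
    p0,R0=cur(); n=int(round((a1-a0)/step))
    for k in range(1,n+1): print((rel(p0,R0,*pose(a0+step*k,r,ztip))+0.).tolist())
def phi():
    p,_=cur(); v=p[:2]-AX; return np.degrees(np.arctan2(v[1],v[0])),np.hypot(*v)
E
python3 - <<'E'
from h import *
s=get_state();print(s["tool_pos"],s["contact_force"],phi())
d=snapshot("wrist");cv2.imwrite("pics/w2.png",d["pixels"])
sweep(-33.4,-8.4,2.5)
E
```

```text
[ 0.76569121 -0.19660663  0.18410885] [-0.17849242 -0.0788223   0.0514929 ] (np.float64(-31.855753513586997), np.float64(0.18683192352793096))
[-0.007, 0.007, 0.005, 0.027, 0.003, -0.07]
[-0.007, 0.024, 0.005, 0.049, 0.003, -0.155]
[-0.005, 0.04, 0.005, 0.072, 0.003, -0.239]
[-0.003, 0.057, 0.006, 0.094, 0.003, -0.323]
[0.0, 0.073, 0.007, 0.117, 0.003, -0.408]
[0.004, 0.089, 0.008, 0.139, 0.003, -0.492]
[0.008, 0.105, 0.009, 0.162, 0.004, -0.576]
[0.014, 0.121, 0.011, 0.184, 0.004, -0.66]
[0.019, 0.136, 0.012, 0.207, 0.004, -0.745]
[0.026, 0.151, 0.014, 0.229, 0.004, -0.829]
```

View pics/w2.png

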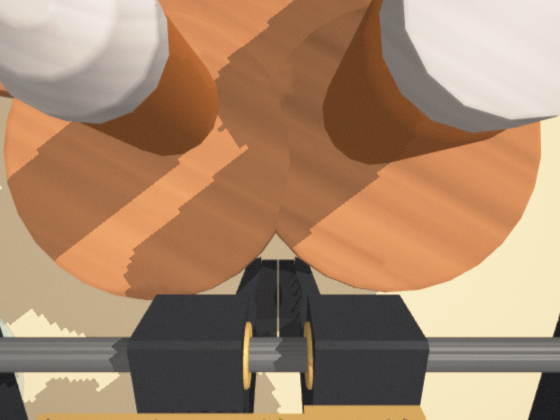

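The fingertips are in the notch at (277,265), with the notch bottom at (278,232). The gripper body stays outside the petals. Now I start the sweep.

Call:
{"method": "play_rows", "body": {
  "rows": [
    [[-0.007, 0.007, 0.005, 0.027, 0.003, -0.07], [-0.007, 0.024, 0.005, 0.049, 0.003, -0.155], [-0.005, 0.04, 0.005, 0.072, 0.003, -0.24], [-0.003, 0.057, 0.006, 0.094, 0.003, -0.323], [0, 0.073, 0.007, 0.117, 0.003, -0.408], [0.004, 0.089, 0.008, 0.139, 0.003, -0.492], [0.008, 0.105, 0.009, 0.162, 0.004, -0.576], [0.014, 0.121, 0.011, 0.184, 0.004, -0.66], [0.019, 0.136, 0.012, 0.207, 0.004, -0.745], [0.026, 0.151, 0.014, 0.229, 0.004, -0.829], [0.026, 0.151, 0.014, 0.229, 0.004, -0.829]]
  ]
}}

```text
clock: 4.4
tool_pos: [0.7948, -0.124, 0.1796]
eef_rot: [0.071, 0.989, 0.01, -0.13]
contact_force: [0.8, 0.7, -0.6]
opening: 0.004
finger_force: 0.0
```

Run:
```python
from h import *
s=get_state();print(s["tool_pos"],s["contact_force"],s["q"].round(2),phi())
d=snapshot("top");x,e=tray2(d);print(x[:2],np.degrees(x[2])%60,e)
sweep(-8.4,16.6,2.5)
```

```text
[ 0.79481927 -0.12395437  0.17959848] [ 0.76541689  0.72574803 -0.57422693] [ 0.19  1.3  -0.31  0.77  0.29  1.37  1.39] (np.float64(-7.867760722142437), np.float64(0.18960408560415493))
[ 0.60470465 -0.09775974] 21.64790513211898 0.00397533142344092
[0.0, 0.015, -0.002, 0.024, -0.003, -0.083]
[0.001, 0.032, -0.001, 0.046, -0.003, -0.168]
[0.003, 0.048, -0.001, 0.069, -0.003, -0.252]
[0.005, 0.065, 0.0, 0.092, -0.003, -0.336]
[0.008, 0.081, 0.001, 0.114, -0.003, -0.421]
[0.012, 0.097, 0.002, 0.137, -0.003, -0.505]
[0.016, 0.113, 0.003, 0.159, -0.003, -0.589]
[0.021, 0.129, 0.004, 0.182, -0.003, -0.673]
[0.027, 0.144, 0.006, 0.205, -0.003, -0.758]
[0.034, 0.159, 0.007, 0.227, -0.003, -0.842]
```

Call:
{"method": "play_rows", "body": {
  "rows": [
    [[0, 0.015, -0.002, 0.024, -0.003, -0.083], [0.001, 0.032, -0.001, 0.046, -0.003, -0.168], [0.003, 0.048, -0.001, 0.069, -0.003, -0.252], [0.005, 0.065, 0, 0.092, -0.003, -0.336], [0.008, 0.081, 0.001, 0.114, -0.003, -0.421], [0.012, 0.097, 0.002, 0.137, -0.003, -0.505], [0.016, 0.113, 0.003, 0.159, -0.003, -0.589], [0.021, 0.129, 0.004, 0.182, -0.003, -0.673], [0.027, 0.144, 0.006, 0.205, -0.003, -0.758], [0.034, 0.159, 0.007, 0.227, -0.003, -0.842], [0.034, 0.159, 0.007, 0.227, -0.003, -0.842]]
  ]
}}

```text
clock: 5.37
tool_pos: [0.7882, -0.0423, 0.1801]
eef_rot: [-0.145, 0.981, -0.018, -0.13]
contact_force: [0.5, 0.2, 0.1]
opening: 0.004
finger_force: 0.0
```

Run:
```python
from h import *
s=get_state();print(s["tool_pos"],s["contact_force"],s["q"].round(2),phi())
sweep(16.6,41.6,2.5)
```

```text
[ 0.78818906 -0.04225638  0.18010303] [0.53221716 0.2054176  0.1453006 ] [ 0.09  1.27 -0.35  0.87  0.41  1.32  1.64] (np.float64(17.100747608607964), np.float64(0.1895701118238044))
[0.0, 0.013, -0.001, 0.025, -0.002, -0.075]
[0.001, 0.03, 0.0, 0.047, -0.002, -0.159]
[0.002, 0.046, 0.0, 0.07, -0.002, -0.243]
[0.005, 0.063, 0.001, 0.093, -0.002, -0.327]
[0.008, 0.079, 0.002, 0.115, -0.002, -0.412]
[0.011, 0.095, 0.003, 0.138, -0.001, -0.496]
[0.016, 0.111, 0.004, 0.161, -0.001, -0.58]
[0.021, 0.127, 0.005, 0.183, -0.001, -0.665]
[0.027, 0.142, 0.007, 0.206, -0.001, -0.749]
[0.033, 0.157, 0.009, 0.228, -0.001, -0.833]
```

Call:
{"method": "play_rows", "body": {
  "rows": [
    [[0, 0.013, -0.001, 0.025, -0.002, -0.075], [0.001, 0.03, 0, 0.047, -0.002, -0.159], [0.002, 0.046, 0, 0.07, -0.002, -0.243], [0.005, 0.063, 0.001, 0.093, -0.002, -0.327], [0.008, 0.079, 0.002, 0.115, -0.002, -0.412], [0.011, 0.095, 0.003, 0.138, -0.001, -0.496], [0.016, 0.111, 0.004, 0.161, -0.001, -0.58], [0.021, 0.127, 0.005, 0.183, -0.001, -0.665], [0.027, 0.142, 0.007, 0.206, -0.001, -0.749], [0.033, 0.157, 0.009, 0.228, -0.001, -0.833], [0.033, 0.157, 0.009, 0.228, -0.001, -0.833]]
  ]
}}

```text
clock: 6.28
tool_pos: [0.7488, 0.0278, 0.18]
eef_rot: [-0.352, 0.927, -0.046, -0.122]
contact_force: [0.4, 0.2, 0.3]
opening: 0.003
finger_force: 0.0
```

Run:
```python
from h import *
s=get_state();print(s["tool_pos"],s["contact_force"],s["q"].round(2),phi())
d=snapshot("top");x,e=tray2(d);print(x[:2],np.degrees(x[2])%60,e)
cv2.imwrite("pics/top2.png",cv2.resize(d["pixels"][130:270,200:420],None,fx=3,fy=3))
sweep(41.6,66.6,2.5)
```

```text
[0.74876409 0.02780684 0.17995571] [0.3518182  0.23849664 0.31550109] [ 0.02  1.2  -0.39  1.1   0.55  1.18  1.84] (np.float64(41.587068364833044), np.float64(0.18953738085740532))
[ 0.60878819 -0.06538722] 32.706406533458185 0.024760070670654305
[-0.001, 0.019, -0.001, 0.022, -0.003, -0.09]
[0.0, 0.036, -0.001, 0.045, -0.003, -0.174]
[0.002, 0.052, 0.0, 0.068, -0.003, -0.258]
[0.004, 0.068, 0.0, 0.09, -0.003, -0.343]
[0.008, 0.085, 0.001, 0.113, -0.003, -0.427]
[0.011, 0.101, 0.002, 0.136, -0.003, -0.511]
[0.016, 0.117, 0.003, 0.158, -0.003, -0.595]
[0.021, 0.132, 0.005, 0.181, -0.003, -0.68]
[0.027, 0.148, 0.006, 0.203, -0.003, -0.764]
[0.033, 0.163, 0.008, 0.226, -0.003, -0.848]
```

View pics/top2.png

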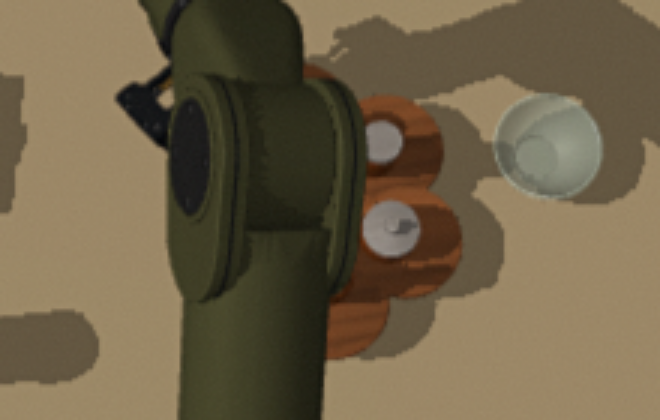

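The arm hides half of the tray, but the squat jar has ridden round to crop (392,229), on the right, and the bowl is unmoved at (548,146). I continue.

Call:
{"method": "play_rows", "body": {
  "rows": [
    [[-0.001, 0.019, -0.001, 0.022, -0.003, -0.09], [0, 0.036, -0.001, 0.045, -0.003, -0.174], [0.002, 0.052, 0, 0.068, -0.003, -0.258], [0.004, 0.068, 0, 0.09, -0.003, -0.343], [0.008, 0.085, 0.001, 0.113, -0.003, -0.427], [0.011, 0.101, 0.002, 0.136, -0.003, -0.511], [0.016, 0.117, 0.003, 0.158, -0.003, -0.595], [0.021, 0.132, 0.005, 0.181, -0.003, -0.68], [0.027, 0.148, 0.006, 0.203, -0.003, -0.764], [0.033, 0.163, 0.008, 0.226, -0.003, -0.848], [0.033, 0.163, 0.008, 0.226, -0.003, -0.848]]
  ]
}}

```text
clock: 7.25
tool_pos: [0.6825, 0.0758, 0.1801]
eef_rot: [-0.544, 0.829, -0.072, -0.109]
contact_force: [0.2, 0.6, 0.1]
opening: 0.004
finger_force: 0.0
```

Run:
```python
from h import *
s=get_state();print(s["tool_pos"],s["contact_force"],s["q"].round(2),phi())
for n in ("scene","top"):
    d=snapshot(n);x,e=tray2(d);print(n,x[:2],np.degrees(x[2])%60,e)
    cv2.imwrite(f"pics/{n}3.png",cv2.resize(d["pixels"][150:290,200:420] if n=="top" else d["pixels"][180:370,170:360],None,fx=3,fy=3))
sweep(66.6,77.4,1.8)
```

```text
[0.6825083  0.07579908 0.18008211] [0.15657305 0.6411099  0.09329807] [-0.02  1.11 -0.43  1.39  0.72  0.99  1.98] (np.float64(66.51710658602696), np.float64(0.18949307420188807))
scene [ 0.61164719 -0.09867803] 35.26978945688154 0.004421468026765435
top [ 0.59529633 -0.14253439] 1.014711925889213 0.0335424585876139
[-0.002, 0.016, -0.001, 0.015, -0.002, -0.07]
[-0.001, 0.028, -0.001, 0.031, -0.002, -0.131]
[0.0, 0.039, -0.001, 0.047, -0.002, -0.192]
[0.001, 0.051, 0.0, 0.063, -0.002, -0.252]
[0.003, 0.063, 0.0, 0.08, -0.002, -0.313]
[0.005, 0.075, 0.001, 0.096, -0.002, -0.374]
```

View pics/scene3.png

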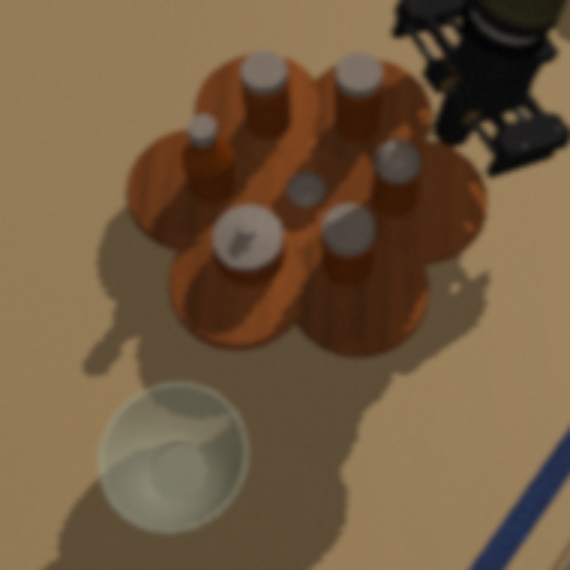

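The scene view shows the squat jar at crop (248,237), just short of the line from the axis (307,188) to the bowl (175,457), with every jar upright. The tray fit gives the petal at -84.7°, so about 11° more.

Call:
{"method": "play_rows", "body": {
  "rows": [
    [[-0.002, 0.016, -0.001, 0.015, -0.002, -0.07], [-0.001, 0.028, -0.001, 0.031, -0.002, -0.131], [0, 0.039, -0.001, 0.047, -0.002, -0.192], [0.001, 0.051, 0, 0.063, -0.002, -0.252], [0.003, 0.063, 0, 0.08, -0.002, -0.313], [0.005, 0.075, 0.001, 0.096, -0.002, -0.374], [0.005, 0.075, 0.001, 0.096, -0.002, -0.374], [0.005, 0.075, 0.001, 0.096, -0.002, -0.374]]
  ]
}}

```text
clock: 8.02
tool_pos: [0.6476, 0.0876, 0.1802]
eef_rot: [-0.621, 0.773, -0.081, -0.102]
contact_force: [0.2, 0.2, -0.2]
opening: 0.006
finger_force: 0.0
```

Run:
```python
from h import *
s=get_state();print(s["tool_pos"],s["contact_force"],s["q"].round(2),phi())
for n in ("scene",):
    d=snapshot(n);x,e=tray2(d);print(n,x[:2],np.degrees(x[2])%60,e)
p0,R0=cur()
# small backlash-free retreat: radial outwards and up, then away
for r,z in ((.147,.03),(.16,.05),(.175,.12),(.19,.22)): print(rel(p0,R0,*pose(phi()[0],r,z)).tolist())
```

```text
[0.64758133 0.08762917 0.18015507] [ 0.24899696  0.21488141 -0.17465913] [-0.04  1.08 -0.44  1.53  0.81  0.91  2.02] (np.float64(77.6682933567927), np.float64(0.1900132422214535))
scene [ 0.61034568 -0.09785433] 46.018128627253006 0.0037058242362488503
[0.005, 0.0, -0.02, 0.001, -0.0, -0.002]
[-0.01, 0.0, -0.065, 0.001, -0.0, -0.002]
[-0.002, 0.0, -0.208, 0.001, -0.0, -0.002]
[0.02, 0.0, -0.409, 0.001, -0.0, -0.002]
```

The petal is now at -74°, on the bowl line. I retreat straight back along the tool axis, up and outward.

Call:
{"method": "play_rows", "body": {
  "rows": [
    [[0, 0, -0.02, 0, 0, 0], [0, 0, -0.05, 0, 0, 0], [0, 0, -0.1, 0, 0, 0], [0, 0, -0.16, 0, 0, 0], [0, 0, -0.22, 0, 0, 0], [0, 0, -0.28, 0, 0, 0], [0, 0, -0.34, 0, 0, 0], [0, 0, -0.4, 0, 0, 0], [-0.06, 0, -0.42, 0, 0, 0], [-0.12, 0, -0.43, 0, 0, 0], [-0.18, 0, -0.44, 0, 0, 0], [-0.25, 0, -0.45, 0, 0, 0], [-0.32, 0, -0.46, 0, 0, 0], [-0.4, 0, -0.48, 0, 0, 0], [-0.4, 0, -0.48, 0, 0, 0]]
  ]
}}

```text
clock: 9.32
tool_pos: [0.7006, 0.3468, 0.3601]
eef_rot: [-0.625, 0.771, -0.077, -0.099]
contact_force: [-0.9, 1.1, 0.0]
opening: 0.005
finger_force: 0.0
```

Run:
```python
from h import *
print(get_state()["tool_pos"])
for n in ("scene","top"):
    d=snapshot(n);x,e=tray2(d);print(n,x[:2],np.degrees(x[2])%60,e)
    cv2.imwrite(f"pics/{n}4.png",cv2.resize(d["pixels"][150:290,200:420] if n=="top" else d["pixels"][180:370,170:360],None,fx=3,fy=3))
```

```text
[0.70056238 0.34679102 0.36010985]
scene [ 0.61031648 -0.09835442] 45.91163345730939 0.003446700816656767
top [ 0.60560894 -0.09767327] 45.84526612051143 0.002592956738861882
```

View pics/top4.png

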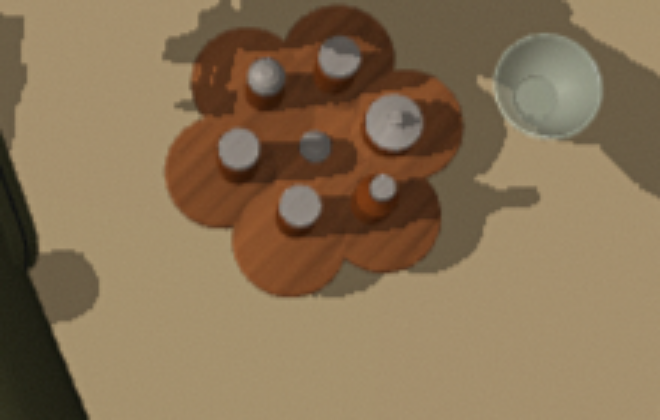

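View pics/scene4.png

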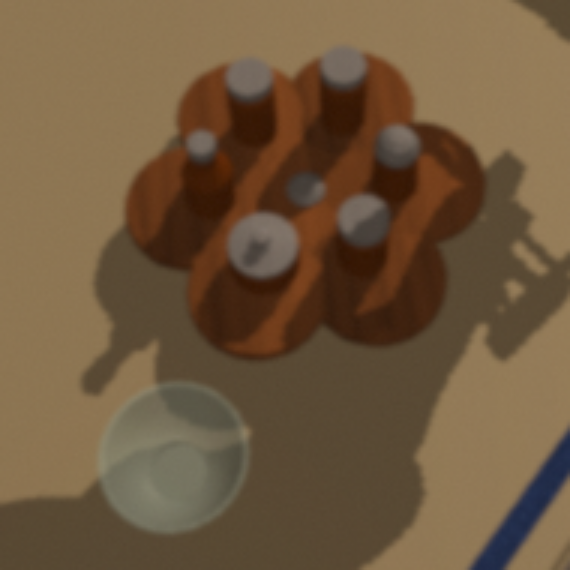

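The top view shows the squat jar at crop (394,123), between the axis (315,146) and the bowl (548,86). The scene view has the jar at (263,246) and the bowl at (175,457). All six jars are upright, so I check the jar's angle once more.

Run:
```python
from h import *
for n,j,b in (("top",[331.3,191],[382.7,178.7]),("scene",[257.7,261.3],[228.3,332.3])):
    d=snapshot(n)
    B=cast(d,[b],.052)[0]-AX
    f=B/np.hypot(*B)
    for z in (.085,.095):
        v=cast(d,[j],z)[0]-AX
        print(n,"bowl",np.hypot(*B),np.degrees(np.arctan2(*B[::-1])),"jar along/lateral",v@f,f[0]*v[1]-f[1]*v[0])
```

```text
top bowl 0.25352084864619323 -74.59700372656445 jar along/lateral 0.0789499481203435 -0.006038736713744273
top bowl 0.25352084864619323 -74.59700372656445 jar along/lateral 0.0769157745952631 -0.008018443015676113
scene bowl 0.2548067195848548 -72.46612065476049 jar along/lateral 0.0792451641001163 -0.0006543232372356114
scene bowl 0.2548067195848548 -72.46612065476049 jar along/lateral 0.08356508907946779 0.0017773110945123044
```

```bash
python3 -c "
from plant import *
print(finish_job())"
```

```text
the job is handed in; nothing more can be done
None
```

I turned the lazy Susan about 109° counter-clockwise; the squat jar now faces the bowl, measured within about 8 mm of the front line (21 mm allowed). In the last pictures all six jars were upright on the tray and the bowl was where it had been; the hand is clear and the job is handed in, with no verdict returned.

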